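Put the bench meter away in the interlocked parts chest

TASK

First push the parts chest's open left drawer fully home so that the interlock frees the right drawer, and then pull the right drawer nearly all the way out. Then lift the meter out of its dock, lay it down flat on its back on the bench and let go of it, take it again and lay it gently, without dropping it, in the right drawer, flat with its face up. Leave that drawer out and the left one shut, and do not disturb the other things on the bench and chest.

Things in the scene. Friction and masses are not known exactly. Their poses are not given: they have to be found in the camera images.
- chest: Grey steel parts chest, fixed to the bench, 260 deep (x) x 410 wide (y) x 160 high; origin under its centre, front faces its own -x. Two equal drawers side by side, left (+y) and right (-y), fronts 200 wide, 82 to 158 above the bench; the wide front below is fixed. An interlock lets only one drawer be out at a time.
- left_drawer (a joint): how far the left drawer is out, m: 0 shut against its stop, 0.15 fully out; slides along the chest's -x; about 2.5 N friction plus 6 N per m/s, stays where left. Found partly open. Three packets are fixed in its front part. Out by more than about 10 mm it locks the right drawer; pushed home (within 3 mm) it frees it.
- right_drawer (a joint): how far the right drawer is out, m: 0 shut, 0.15 fully out (hard stop); same slide and friction. Empty, shut at the start. While locked it stops dead after about 3 mm; freed, it runs out easily, and then locks the left one.
- left_drawer_handle (a point): middle of the left drawer's handle, moves with the drawer, axes as the chest: a dark horizontal bar, 10 thick and 100 long along the chest's y, its centre line 42 in front of the drawer front (37 clear behind it), 140 above the bench, on two end posts; free above and below.
- right_drawer_handle (a point): middle of the right drawer's handle, same shape and axes, moves with the drawer.
- meter: Handheld electrical meter, a dark rounded block 32 thick (own x) x 54 wide (own y) x 110 long (own z), 0.15 to 0.31 kg, grippy rubber sides. Origin at the centre of its bottom end, own z along its length to its top end; its face with the screen and the round dial looks along its own -x. Starts upright in the dock, facing roughly away from the robot.
- meter_mid (a point): centre of the meter's block, 55 from its bottom end; axes as the meter. 16 above the surface when it lies flat on its back. The bench between the dock and the chest, nearer the robot than both (x 0.38 to 0.52, y -0.28 to -0.14), starts clear: room to lay it there.
- dock: Low black dock fixed to the bench, 90 x 90 base plate 12 thick, with 14 high lips round the meter's foot (about 3 clear all round); the meter's foot stands 12 above the bench and must be lifted 14 or more to come free. Origin under its centre, x and y axes as the meter that stands in it.
- right_drawer_floor (a point): point on the right drawer's inner floor (upper side), 86 above the bench, mid-width, 70 behind the inside of the drawer front; moves with the drawer, axes as the chest. Inner space 217 (x) by 170 (y), walls 52 high above the floor. With the drawer out by q, what the chest's roof (160 above the bench) leaves open runs from x = -0.070 to about -0.074 + q from here.
- carton: small closed cardboard carton 80 x 90 x 60 high; origin under its centre. Bystander.
- spool: aluminium wire spool, 60 diameter, 42 high, standing on its flange; origin under its centre. Bystander.
- tape: roll of black tape, 68 outside, 40 hole, 20 high, lying flat; origin under its centre. Bystander.
- driver: screwdriver with black handle lying on the bench, about 200 long, along its own x, handle towards -x. Bystander.
- mug: white mug, 80 diameter, 90 high; origin under its centre. Bystander.
- jar: small amber jar 44 diameter, 55 high, standing on top of the parts chest; origin under its centre. Bystander.
- bin: blue parts bin 160 x 100 x 75 high; origin under its centre. Bystander.

How it is judged:
By the outcome, as a careful person would: the job done as asked, in the order asked, and still so for the second after the job is handed in, with the robot touching nothing.
It also fails if it takes over 72 s, if anything falls off the work surface, if the arm or the gripper's body presses on something with over 40 N, if the wrist force passes 120 N, or if a joint passes its speed limit or range.

ROBOT

A 6-joint arm with a two-finger parallel gripper is mounted at the origin on the work surface. World frame = base frame: x ahead of the robot, y to its left, z up, the work surface at z = 0. Lengths are in m, angles in rad, forces in N, time in s.
With the tool pointing down it reaches from about 0.4 to 0.825 m from the base axis. Payload 7 kg.
Tool frame: the origin (TCP) lies midway between the tips of the shut fingers; the grasp point (between the pads) lies arm.hold_point_z behind it (arm.hold_point_z is the distance from the TCP to the grasp point, in m); z points along the fingers, y is the line along which they close (so a half turn about z gives the same grasp; the last joint's range is limited). The gripper opens to 88 mm and grips with 3 to 60 N. Pads are 19 mm wide; open, the fingers measure 130 mm over their backs; the gripper's body (78 mm by 193 mm) begins 47 mm behind the grasp point.
Start: joints at [-1.035, 0.359, 0.012, 0, -1.224, -0.288], TCP at [0.166, -0.654, 0.189] pointing down, gripper open.
Joint ranges: [-3.07, 3.07], [-1.43, 2.12], [-1.02, 1.25], [-3.03, 1.67], [-3.05, -0], [-3.03, 3.03]. Speed limits (rad/s): [2.39, 2.39, 3.01, 3.14, 3.14, 3.14].

INTERFACE

Orientations are given as [roll, pitch, yaw] about the fixed x, y, z axes, in that order (R = Rz(yaw) Ry(pitch) Rx(roll)).
In Python, from station import arm gives the robot as it stands.
- The arm moves only by the shell command python3 -m crank 'ROWS' [OPENING] [FORCE]. ROWS is JSON, a list that holds one entry, the list of rows, each a list of 4 numbers: the shift along the tool's x, y, z in units of 25 mm (1.0 is 25 mm), then the turn about the tool's z in units of 5 degrees (1.0 is 5 degrees). A call has 1 to 12 rows; each row is the pose to reach, as a shift and turn from the pose commanded when the call began, along the tool's axes at that moment; what a row does not reach only later rows make up. A row lasts 1/8 s, in which the tool goes at most 62.5 mm and 10.7 degrees, less where a joint would pass 70% of its speed; a pose out of reach is approached as far as the arm can. A call with a gripper value outside its range is refused whole. OPENING is the closure, from 0 (fully open) to 1 (shut), set as the call begins (- or left out, the last holds). The fingers move at their own pace and stop on an object; FORCE is the grip in N (left out, the last holds). Time passes only in rows, so rows that repeat a pose let the fingers close. It gives the time, the measured TCP pose, the force, the opening and the grip force at its end, in the units of the state.
- arm.get_state(): the state, without advancing time (a new reading comes with each control period).
- arm.grab_frame(name): name is "side" or "top" or "wrist"; returns (picture, depth): 480x640x3 uint8, red, green, blue; 480x640 float32, m along the optical axis (not along the pixel's ray), 0 where there is no reading.
- arm.get_calibration(name): a dict with "mtx" (3x3 intrinsics, pixels), "R" (3x3) and "t" (3): a world point X has camera coordinates R X + t; the wrist camera has in their place "mount" (4x4, takes a point from camera to tool coordinates, whose origin is the TCP and whose axes are the flange's). Camera axes: x right, y down, z forward; pixel columns grow to the right and rows downward; lengths in m; the calibration is good to about 2 mm. A picture is of the moment at which its call begins: read the wrist's pose just before it. get_calibration takes no time and is no camera call.
- arm.job_done(): hands the job in; it is judged then, once.
Trained networks look in the newest picture that a camera, given by its name, has taken for a name from the list of things; names that differ only in an ending like _2 or _b are one class to them, and where a whole thing is asked for, a point or a joint stands for the part that bears it (a point fixed in the world has none). Each returns a list of dicts, best first, with "score" (0 to 1); they miss things now and then, are a little off and sometimes report something else, mostly with a low value. They report only what shows in the picture. A call takes as long as a camera call.
- arm.recognise(thing, camera): "extent" ([left, top, width, height] in pixels, round what is visible of it).
- arm.trace(thing, camera): "mask" (480x640 bool, what is visible of it) and "extent" ([left, top, width, height] in pixels, round what is visible of it).
The state is a dict: "t": time; "q": joint angles; "qd": joint speeds; "joint_efforts": joint torques, N m; "eef_pos": TCP position; "ee_rot": TCP orientation; "force": force on the tool from outside, world axes, zero at the start; "moment": the same for the moment, N m; "width": finger opening in m; "gripper_force": force on a finger pad.
Only numpy, scipy, OpenCV 4.12 (cv2) and the standard library are available. Lean on these libraries where they do the work, as an engineer would, in place of code of your own. Each camera call takes 0.05 s, during which the arm holds its last target. There are 200 camera calls.

## Working session

There is one attempt and no reset: what is moved stays moved. The work goes in short steps, Python scripts to look and compute and a shell command to move; the robot and the scene stay as the last step left them, time stands still between calls to the robot, and variables do not carry over. Pictures are saved under pics/ and viewed, at most 13 in all, crops included, and the job is handed in when it is done.

```bash
ls; mkdir -p pics; python3 - <<'E'
from station import arm
import cv2,numpy as np
print(arm.get_state(), arm.hold_point_z)
for n in("side","top"):
    p,d=arm.grab_frame(n); cv2.imwrite(f"pics/{n}0.png",p[:,:,::-1]); np.save(f"{n}_d.npy",d)
    c=arm.get_calibration(n); print(n,c)
print(arm.get_calibration("wrist"))
E
```

```text
pics
{'t': 0.0, 'q': array([-1.03489909e+00,  3.59396114e-01,  1.10620514e-02, -3.51246255e-04,
       -1.22409602e+00, -2.88090511e-01]), 'qd': array([ 1.34547390e-05, -9.96634293e-04, -4.45298091e-04, -8.27590979e-04,
        8.05028494e-04, -1.83103937e-04]), 'joint_efforts': array([ 8.83466837e-04, -5.82719493e+01,  2.93070316e+01,  6.99725166e+00,
        7.11611530e-03, -1.54100935e-04]), 'eef_pos': array([ 0.1653909 , -0.65385696,  0.18831796]), 'ee_rot': array([ 3.13993241e+00, -1.47644978e-04, -2.89390543e+00]), 'force': array([-0.86256926, -0.41754145, -0.23674927]), 'moment': array([ 0.04771068, -0.012295  ,  0.01147959]), 'gripper_force': 0.0, 'width': 0.08770607180073564} 0.0188
side {'mtx': array([[598.40328646,   0.        , 312.43944163],
       [  0.        , 598.40328646, 235.90775644],
       [  0.        ,   0.        ,   1.        ]]), 'R': array([[-0.78000196, -0.6253012 ,  0.02439998],
       [-0.35085824,  0.40470954, -0.84445763],
       [ 0.51816546, -0.66723954, -0.53506631]]), 't': array([0.49810358, 0.25390893, 1.20096624])}
top {'mtx': array([[608.141320
[... 151 characters left out ...]
0.02212334, -0.99974853,  0.00366481],
       [-0.99005287,  0.02139904, -0.13905893],
       [ 0.13894554, -0.0067048 , -0.99027733]]), 't': array([0.08959143, 0.54037091, 1.57069287])}
{'mtx': array([[379.93344261,   0.        , 321.07095178],
       [  0.        , 379.93344261, 229.79889366],
       [  0.        ,   0.        ,   1.        ]]), 'mount': array([[ 4.92538909e-04, -9.52038240e-01, -3.05978672e-01,
         8.28405116e-02],
       [ 9.99999786e-01,  3.37122348e-04,  5.60775806e-04,
         7.20137740e-04],
       [-4.30727763e-04, -3.05978883e-01,  9.52038202e-01,
        -1.97069017e-01],
       [ 0.00000000e+00,  0.00000000e+00,  0.00000000e+00,
         1.00000000e+00]])}
```

View pics/top0.png

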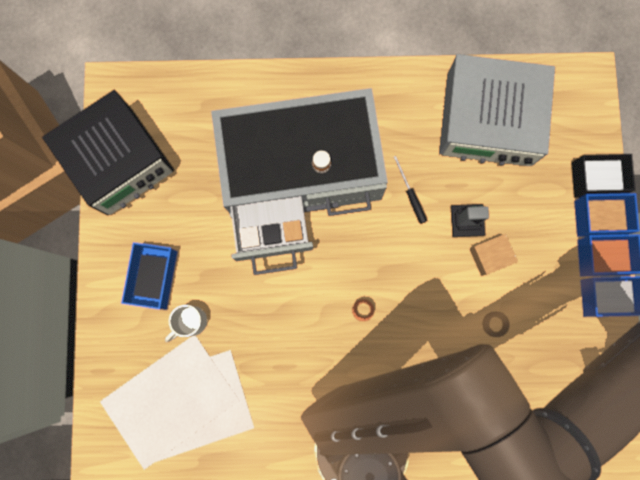

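View pics/side0.png

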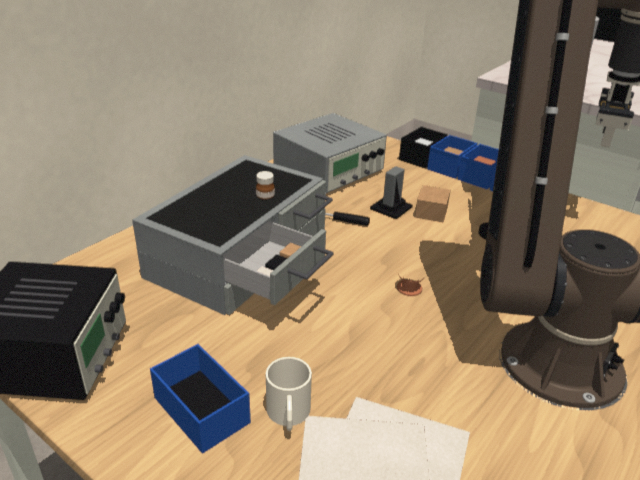

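```bash
cat > h.py <<'E'
from station import arm
import numpy as np, cv2
from scipy.spatial.transform import Rotation as Ro
def cloud(cam,d,st=None):
    c=arm.get_calibration(cam); K=c["mtx"]; v,u=np.mgrid[:480,:640]
    P=np.stack([(u-K[0,2])/K[0,0]*d,(v-K[1,2])/K[1,1]*d,d],-1)
    if cam!="wrist": return (P-c["t"])@c["R"]
    M=c["mount"]; T=P@M[:3,:3].T+M[:3,3]
    return T@Ro.from_euler("xyz",st["ee_rot"]).as_matrix().T+st["eef_pos"]
def plan(st,target,yaw):
    R=Ro.from_euler("xyz",st["ee_rot"]).as_matrix()
    return R.T@(np.array(target)-st["eef_pos"])/0.025
E
python3 - <<'E'
from h import *
for cam in("top","side"):
    p,d=arm.grab_frame(cam); C=cloud(cam,d)
    for th in("chest","left_drawer","right_drawer","left_drawer_handle","right_drawer_handle","meter","dock","carton","spool","tape","driver","mug","jar","bin"):
        r=arm.trace(th,cam)
        for x in r[:2]:
            m=x["mask"]&(d>0)
            if m.sum()<5: continue
            q=C[m]; q=q[np.isfinite(q).all(1)]
            top=q[q[:,2]>np.percentile(q[:,2],95)-.006]
            rc=cv2.minAreaRect((top[:,:2]*1000).astype(np.float32))
            print(cam,th,round(x["score"],2),x["extent"],"med",q.mean(0).round(3),"z",np.percentile(q[:,2],[2,98]).round(3),"toprect",np.round(rc[0],0),np.round(rc[1],0),round(rc[2],1))
E
```

```text
top chest 0.97 [212.6, 90.1, 174.9, 188.1] med [0.718 0.151 0.146] z [0.07  0.167] toprect [704. 134.] [379. 410.] 7.3
top chest 0.75 [166.4, 305.9, 42.5, 37.9] med [0.342 0.445 0.037] z [-0.001  0.094] toprect [346. 438.] [78. 80.] 1.7
top left_drawer 0.77 [232.7, 195.3, 82.1, 76.5] med [0.566 0.22  0.107] z [0.079 0.161] toprect [548. 197.] [177. 186.] 70.5
top right_drawer 0.55 [309.5, 181.6, 77.8, 36.1] med [0.641 0.022 0.132] z [0.001 0.163] toprect [631.  23.] [ 58. 198.] 7.3
top left_drawer_handle 0.87 [230.9, 196.4, 81.9, 80.2] med [0.564 0.221 0.107] z [0.079 0.161] toprect [523. 223.] [152. 168.] 41.3
top right_drawer_handle 0.87 [307.6, 182.5, 77.8, 33.2] med [0.641 0.023 0.135] z [0.002 0.163] toprect [653.  25.] [ 14. 198.] 7.1
top right_drawer_handle 0.73 [208.4, 88.6, 178.8, 188.7] med [0.718 0.152 0.147] z [0.077 0.167] toprect [704. 134.] [379. 410.] 7.3
top meter 0.85 [457.2, 204.6, 32.0, 22.6] med [ 0.595 -0.301  0.097] z [0.02  0.129] toprect [ 598. -306.] [53. 32.] 88.8
top dock 0.64 [454.1, 204.1, 30.5, 32.8] med [ 0.588 -0.296  0.016] z [0.005 0.031] toprect [ 
[... 2257 characters left out ...]
7, 224.5, 8.3, 14.6] med [ 0.33  -0.339  0.02 ] z [0.003 0.025] toprect [ 268. -177.] [ 20. 426.] 21.7
side driver 0.75 [321.3, 210.6, 48.9, 16.2] med [ 0.637 -0.161  0.018] z [0.002 0.029] toprect [ 637. -165.] [98. 27.] 19.1
side driver 0.7 [383.9, 165.5, 20.9, 39.6] med [ 0.589 -0.293  0.081] z [0.029 0.124] toprect [ 593. -301.] [56. 30.] 85.7
side mug 0.94 [264.4, 356.7, 51.1, 75.1] med [0.337 0.447 0.055] z [0.002 0.091] toprect [341. 441.] [78. 83.] 41.4
side jar 0.59 [258.2, 171.6, 18.0, 26.6] med [0.71  0.096 0.193] z [0.16  0.217] toprect [716.  89.] [38. 40.] 6.1
side bin 0.56 [146.3, 341.8, 102.4, 113.6] med [0.454 0.546 0.042] z [0.002 0.076] toprect [460. 543.] [104. 165.] 81.0
```

The top view shows the chest at about (300,150) px, with its left drawer open and the handle near (275,265). The meter stands in the dock at (475,213). The side view agrees with this. Next I'll refine the chest frame, handle positions and meter yaw.

```bash
python3 - <<'E'
from h import *
for cam in("top","side"):
    d=np.load(cam+"_d.npy"); C=cloud(cam,d)[d>0]; 
    a=np.radians(7.3);u=np.array([np.cos(a),np.sin(a)]);v=np.array([-u[1],u[0]])
    o=np.array([.763,.1416]); L=np.c_[(C[:,:2]-o)@u,(C[:,:2]-o)@v,C[:,2]]
    roof=L[(abs(L[:,2]-.162)<.006)&(abs(L[:,0])<.16)&(abs(L[:,1])<.25)]
    for n,lo,hi in(("L",0,.2),("R",-.2,0)):
        h=L[(L[:,2]>.128)&(L[:,2]<.152)&(L[:,1]>lo)&(L[:,1]<hi)&(L[:,0]<-.14)&(L[:,0]>-.33)]
        s=h[(h[:,0]<(-.27 if n=="L" else -.155))]
        if len(s):print(cam,n,"bar",len(s),np.median(s,0).round(4),np.percentile(s,[3,97],0).round(4).tolist())
    f=L[(L[:,2]>.150)&(L[:,2]<.17)&(L[:,1]>.01)&(L[:,1]<.2)&(L[:,0]<-.2)]
    if len(f): print("Lfront",np.percentile(f,[2,98],0).round(4).tolist())
    print(cam,"roof",np.percentile(roof,[.5,99.5],0).round(4).tolist(), cv2.minAreaRect((roof[roof[:,0]>-.12][:,:2]*1000).astype(np.float32)))
    m=C[(C[:,2]>.112)&(C[:,2]<.135)&(abs(C[:,0]-.598)<.06)&(abs(C[:,1]+.305)<.06)]
    print("meter",len(m),m.mean(0).round(4),cv2.minAreaRect((m[:,:2]*1000).astype(np.float32)))
    b=C[(C[:,2]>.006)&(C[:,2]<.018)&(abs(C[:,0]-.598)<.065)&(abs(C[:,1]+.305)<.065)]
    print("dock",len(b),cv2.minAreaRect((b[:,:2]*1000).astype(np.float32)))
E
```

```text
top L bar 231 [-0.2892  0.1015  0.1439] [[-0.2945, 0.0481, 0.1375], [-0.2723, 0.1545, 0.1502]]
top R bar 211 [-0.1712 -0.1023  0.1443] [[-0.1768, -0.1542, 0.1374], [-0.1565, -0.0485, 0.1508]]
Lfront [[-0.2878, 0.0133, 0.1505], [-0.2362, 0.1959, 0.1645]]
top roof [[-0.1275, -0.2028, 0.1561], [0.1293, 0.2031, 0.1677]] ((6.271980285644531, 0.07745361328125), (410.6355285644531, 252.32394409179688), 89.8038558959961)
meter 277 [ 0.598  -0.3055  0.1219] ((598.495361328125, -306.917236328125), (32.366729736328125, 54.70350646972656), 0.4483087956905365)
dock 542 ((598.041015625, -306.136474609375), (125.61106872558594, 129.65438842773438), 2.0816073417663574)
side L bar 262 [-0.293   0.1119  0.1437] [[-0.2981, 0.0534, 0.1381], [-0.2724, 0.1591, 0.1473]]
side R bar 182 [-0.1748 -0.0915  0.1437] [[-0.1801, -0.1508, 0.1382], [-0.1567, -0.043, 0.1473]]
Lfront [[-0.8119, 0.0128, 0.1506], [-0.2402, 0.1919, 0.1694]]
side roof [[-0.1309, -0.2007, 0.1564], [0.1271, 0.2081, 0.1644]] ((5.476982116699219, 1.8890838623046875), (250.9331512451172, 418.4909362792969), 0.004249110352247953)
meter 150 [ 0.5921 -0.299   0.1206] ((595.35009765625, -299.6767883300781), (35.55315017700195, 61.841575622558594), 1.603440284729004)
dock 295 ((591.5694580078125, -298.7131652832031), (102.66006469726562, 96.08561706542969), 8.758606910705566)
```

```bash
python3 -m crank '[[[-2,0,-4,0.7],[-4,2,-4,1.4],[-6.3,4,-4,1.4],[-8.5,6,-4,1.4],[-10,8,-4,1.4],[-11,10,-4,1.4],[-11,12,-4,1.4],[-11,14.5,-4,1.4],[-11,17,-4,1.4],[-11,19,-4,1.4],[-11,21,-4,1.4],[-11,23,-4,1.4]]]' 1 20
```

```text
t: 3.1
eef_pos: [0.2936, -0.0377, 0.2898]
ee_rot: [3.14, 0.002, -3.016]
force: [1.6, 0.0, 0.6]
width: 0.0003
gripper_force: 0.0
```

```bash
cat >> h.py <<'E'
A=np.radians(7.3);U=np.array([np.cos(A),np.sin(A)]);V=np.array([-U[1],U[0]]);O=np.array([.763,.1416])
def ch(x,y,z): return np.r_[O+x*U+y*V,z]
def go(st,t,yaw=None):
    r=plan(st,t,0).round(2)
    w=None
    if yaw is not None: w=((np.degrees(st["ee_rot"][2])-yaw+180)%360-180)/5
    return np.array(t).round(3),r,w
E
python3 - <<'E'
from h import *
s=arm.get_state()
for x,z in((-.335,.2),(-.335,.126),(-.20,.126)): print(go(s,ch(x,.1025,z),-172.7))
E
```

```text
(array([0.418, 0.201, 0.2  ]), array([-6.11,  8.84,  3.62]), np.float64(-0.025989310942435395))
(array([0.418, 0.201, 0.126]), array([-6.1 ,  8.84,  6.58]), np.float64(-0.025989310942435395))
(array([0.552, 0.218, 0.126]), array([-11.5 ,   8.85,   6.59]), np.float64(-0.025989310942435395))
```

```bash
python3 -m crank '[[[-2,2.2,1,0],[-4,4.4,2,0],[-5.5,6.6,3,0],[-6.1,8.85,4,0],[-6.1,8.85,5.2,0],[-6.1,8.85,6.6,0],[-6.6,8.85,6.6,0],[-7.4,8.85,6.6,0],[-8.2,8.85,6.6,0],[-9,8.85,6.6,0],[-9.8,8.85,6.6,0],[-10.5,8.85,6.6,0]]]'; python3 -m crank '[[[-0.3,0,0,0],[-0.6,0,0,0],[-0.8,0,0,0],[-0.8,0,0,0]]]'
python3 - <<'E'
from h import *
s=arm.get_state(); print((s["eef_pos"][:2]-O)@U,(s["eef_pos"][:2]-O)@V, s["force"])
E
```

```text
t: 4.6
eef_pos: [0.5296, 0.2137, 0.1266]
ee_rot: [3.14, 0.003, -3.016]
force: [-0.4, 0.3, 1.1]
width: 0.0003
gripper_force: 0.0
t: 5.1
eef_pos: [0.5471, 0.216, 0.1244]
ee_rot: [-3.142, -0.0, -3.016]
force: [-0.4, -0.0, -0.2]
width: 0.0002
gripper_force: 0.0
-0.20471438923321528 0.10125539460182606 [-0.43696    -0.01933261 -0.16265448]
```

```bash
python3 -m crank '[[[-0.2,0,0,0],[-0.4,0,0,0],[-0.6,0,0,0]]]';  python3 -m crank '[[[-0.1,0,0,0],[-0.2,0,0,0]]]'; python3 -m crank '[[[-0.1,0,0,0],[-0.2,0,0,0]]]'
python3 - <<'E'
from h import *
s=arm.get_state(); print((s["eef_pos"][:2]-O)@U,(s["eef_pos"][:2]-O)@V, s["force"])
p,d=arm.grab_frame("side"); cv2.imwrite("pics/s1.png",p[100:340,120:440,::-1].repeat(2,0).repeat(2,1))
E
```

```text
t: 5.48
eef_pos: [0.5623, 0.218, 0.1245]
ee_rot: [3.142, 0.0, -3.016]
force: [-0.1, 0.1, -0.2]
width: 0.0003
gripper_force: 0.0
t: 5.72
eef_pos: [0.567, 0.2185, 0.1243]
ee_rot: [-3.142, -0.0, -3.016]
force: [-0.4, 0.5, 0.5]
width: 0.0004
gripper_force: 0.0
t: 5.98
eef_pos: [0.572, 0.2191, 0.1245]
ee_rot: [-3.142, 0.0, -3.016]
force: [-0.4, -0.3, 0.8]
width: 0.0005
gripper_force: 0.0
-0.17962277620110348 0.10116648310143987 [-0.35011544 -0.27290553  0.80006976]
```

View pics/s1.png

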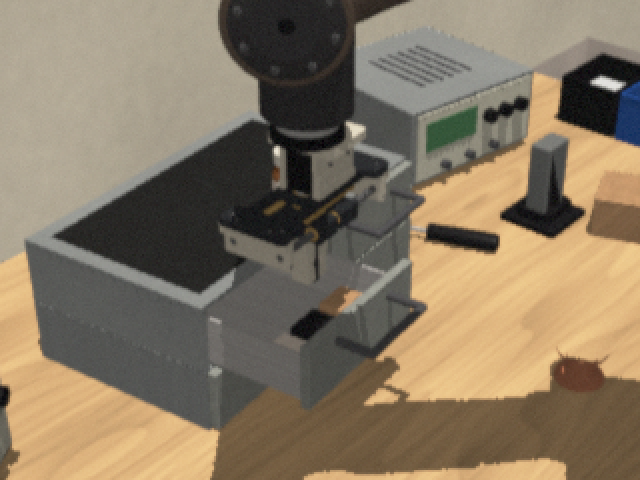

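The picture shows the drawer still out, with the front at about (355,330) px. The fingers hang inside it behind the front, so the descent lagged and they cleared the handle. The forces stayed near zero. I'll lift, back off, descend fully, and only then push.

```bash
python3 -m crank '[[[0,0,-1.5,0],[0,0,-3,0],[0,0,-3.5,0],[0,0,-3.5,0],[2,0,-3.5,0],[4,0,-3.5,0],[6,0,-3.5,0],[6.3,0,-3.5,0],[6.3,0,-3.5,0]]]'
python3 -m crank '[[[0,0,1.5,0],[0,0,3,0],[0,0,3.5,0],[0,0,3.5,0]]]'
python3 - <<'E'
from h import *
s=arm.get_state(); print((s["eef_pos"][:2]-O)@U,(s["eef_pos"][:2]-O)@V, s["force"])
E
```

```text
t: 7.15
eef_pos: [0.4152, 0.1994, 0.2115]
ee_rot: [-3.141, -0.0, -3.015]
force: [-0.5, 0.3, 0.0]
width: 0.0005
gripper_force: 0.0
t: 7.65
eef_pos: [0.416, 0.1991, 0.1238]
ee_rot: [-3.14, -0.002, -3.016]
force: [0.2, 0.4, 0.3]
width: 0.0001
gripper_force: 0.0
-0.33688812255544076 0.10114953266333578 [0.20957602 0.39057946 0.28874506]
```

```bash
python3 -m crank '[[[-0.6,0,0,0],[-1.2,0,0,0],[-1.8,0,0,0],[-2.4,0,0,0]]]'; python3 -m crank '[[[-0.6,0,0,0],[-1.2,0,0,0],[-1.8,0,0,0],[-2.4,0,0,0],[-3,0,0,0]]]'
python3 - <<'E'
from h import *
s=arm.get_state(); print((s["eef_pos"][:2]-O)@U,(s["eef_pos"][:2]-O)@V, s["force"])
E
```

```text
t: 8.15
eef_pos: [0.4765, 0.2071, 0.1246]
ee_rot: [3.141, 0.0, -3.016]
force: [0.1, 0.5, -0.8]
width: 0.0006
gripper_force: 0.0
t: 8.78
eef_pos: [0.5505, 0.2165, 0.1244]
ee_rot: [-3.142, -0.0, -3.016]
force: [-0.0, 0.2, -0.1]
width: 0.0006
gripper_force: 0.0
-0.20126233923278497 0.10125252439877903 [-0.03885339  0.18703958 -0.14123372]
```

```bash
cat >> h.py <<'E'
def front(cam="side",yl=(.01,.2)):
    p,d=arm.grab_frame(cam); C=cloud(cam,d)[d>0]
    L=np.c_[(C[:,:2]-O)@U,(C[:,:2]-O)@V,C[:,2]]
    f=L[(L[:,2]>.090)&(L[:,2]<.125)&(L[:,1]>yl[0])&(L[:,1]<yl[1])&(L[:,0]<-.1)&(L[:,0]>-.35)]
    h=np.histogram(f[:,0],np.arange(-.35,-.1,.01)); return p,L,[(round(a,2),int(b)) for a,b in zip(h[1],h[0]) if b>15]
E
python3 - <<'E'
from h import *
p,L,f=front(); print(f); cv2.imwrite("pics/s2.png",p[100:340,120:440,::-1].repeat(2,0).repeat(2,1))
E
```

```text
[(np.float64(-0.26), 308), (np.float64(-0.25), 251), (np.float64(-0.23), 56), (np.float64(-0.22), 57), (np.float64(-0.21), 93), (np.float64(-0.2), 222), (np.float64(-0.19), 239), (np.float64(-0.18), 213), (np.float64(-0.17), 65), (np.float64(-0.16), 51), (np.float64(-0.15), 55), (np.float64(-0.14), 46), (np.float64(-0.13), 57), (np.float64(-0.12), 40)]
```

View pics/s2.png

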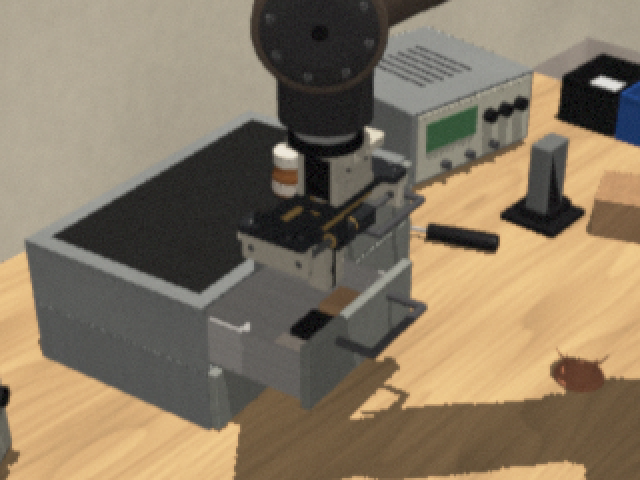

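The drawer still hasn't moved, with its front at (355,330) px. The gripper is inboard of the front and seems too high. I'll measure the real fingertip height with the cameras.

```bash
python3 - <<'E'
from h import *
s=arm.get_state(); t=s["eef_pos"]; print(t)
p,L,f=front()
T=[(t[:2]-O)@U,(t[:2]-O)@V]; print(T)
for cam in("side","top"):
    p,d=arm.grab_frame(cam); C=cloud(cam,d); X=np.stack([(C[...,:2]-O)@U-T[0],(C[...,:2]-O)@V-T[1],C[...,2]-t[2]],-1)
    for z in np.arange(-.04,.3,.02):
        m=(d>0)&(X[...,2]>z)&(X[...,2]<z+.02)&(abs(X[...,0])<.12)&(abs(X[...,1])<.13)
        if m.sum()>10: q=X[m]; print(cam,"dz",round(z,2),m.sum(),np.percentile(q[:,:2],[3,97],0).round(3).tolist())
    c=arm.get_calibration(cam); k=c["mtx"]@(c["R"]@t+c["t"]); print("TCP px",k[:2]/k[2])
E
```

```text
[0.55205864 0.21677227 0.12427184]
[np.float64(-0.19967983064465053), np.float64(0.10136614068616367)]
side dz -0.04 1718 [[-0.051, -0.083], [0.116, 0.106]]
side dz -0.02 1381 [[-0.052, -0.085], [0.104, 0.106]]
side dz 0.0 1164 [[-0.097, -0.086], [0.108, 0.106]]
side dz 0.02 1428 [[-0.093, -0.079], [0.117, 0.106]]
side dz 0.04 132 [[-0.014, -0.015], [0.007, 0.017]]
side dz 0.06 122 [[-0.013, -0.015], [0.002, 0.02]]
side dz 0.08 31 [[-0.013, 0.008], [-0.003, 0.022]]
side dz 0.1 512 [[-0.041, -0.084], [0.033, 0.09]]
side dz 0.12 841 [[-0.041, -0.083], [0.028, 0.096]]
side dz 0.14 1108 [[-0.039, -0.09], [0.029, 0.097]]
side dz 0.16 325 [[-0.027, -0.047], [0.018, 0.018]]
side dz 0.18 205 [[-0.041, -0.037], [0.03, 0.018]]
side dz 0.2 455 [[-0.04, -0.044], [0.022, 0.038]]
side dz 0.22 254 [[-0.047, -0.011], [0.022, 0.047]]
side dz 0.24 471 [[-0.047, -0.011], [0.026, 0.047]]
side dz 0.26 379 [[-0.047, -0.011], [0.023, 0.047]]
TCP px [281.94501933 256.07609494]
top dz -0.04 399 [[-0.048, -0.107], [0.095, 0.084]]
top dz -0.02 204 [[-0.049, -0.119], [0.071, 0.086]]
top dz 0.0 309 [[-0.094, -0.115], [0.082, 0.087]]
top dz 0.02 1182 [[-0.092, -0.125], [0.118, 0.083]]
top dz 0.04 92 [[-0.046, -0.127], [0.118, 0.039]]
top dz 0.1 62 [[-0.039, -0.073], [-0.025, 0.056]]
top dz 0.12 214 [[-0.039, -0.089], [-0.023, 0.052]]
top dz 0.14 610 [[-0.036, -0.098], [0.035, -0.053]]
top dz 0.18 31 [[-0.039, -0.052], [0.035, -0.019]]
top dz 0.2 157 [[-0.039, -0.052], [0.033, -0.024]]
top dz 0.22 28 [[-0.046, -0.048], [-0.007, 0.023]]
top dz 0.24 58 [[-0.046, -0.046], [-0.014, 0.022]]
top dz 0.26 64 [[-0.046, -0.048], [-0.007, 0.018]]
top dz 0.28 69 [[-0.046, -0.048], [-0.004, 0.013]]
TCP px [270.74829293 234.42606409]
```

```bash
python3 - <<'E'
from h import *
s=arm.get_state(); t=s["eef_pos"]
p,d=arm.grab_frame("side"); C=cloud("side",d); X=C-t
m=(d>0)&(abs(X[...,0])<.03)&(abs(X[...,1])<.03)&(X[...,2]>.0)&(X[...,2]<.1)
z=np.sort(X[m][:,2]); print(len(z),np.histogram(z,np.arange(0,.105,.005))[0])
s=arm.get_state();p,d=arm.grab_frame("wrist"); W=cloud("wrist",d,s); ok=(d>0)
cv2.imwrite("pics/w2.png",p[:,:,::-1])
for lo,hi in((-.1,.12),):
    h=np.histogram(W[ok][:,2],np.arange(-.1,.3,.005)); print([(round(a,3),int(b)) for a,b in zip(h[1],h[0]) if b>1500])
E
```

```text
275 [ 0  0  0  0  0  0  0  1 29 35 30 32 30 26 29 27 18 13  5  0]
[(np.float64(-0.005), 2559), (np.float64(0.0), 136901), (np.float64(0.085), 2744), (np.float64(0.105), 1989), (np.float64(0.11), 14762), (np.float64(0.12), 1801), (np.float64(0.125), 2000), (np.float64(0.13), 2199), (np.float64(0.135), 3560), (np.float64(0.14), 5071), (np.float64(0.145), 8914), (np.float64(0.155), 10103), (np.float64(0.16), 2464), (np.float64(0.23), 3692), (np.float64(0.235), 4813), (np.float64(0.24), 7610), (np.float64(0.245), 11859), (np.float64(0.25), 21964), (np.float64(0.255), 5794), (np.float64(0.26), 8417), (np.float64(0.265), 14806), (np.float64(0.27), 15948)]
```

View pics/w2.png

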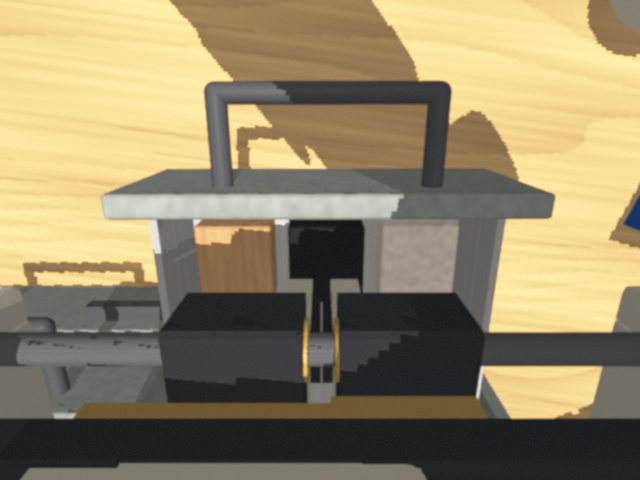

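The wrist view shows the fingers above the drawer. The wrist depth puts the bench at z=0, but the side camera puts the real fingertips about 38 mm above the reported TCP, and the gripper body is offset by the same amount. I'll apply that 38 mm correction to every height and retry the push.

```bash
python3 -m crank '[[[0,0,-1,0],[0,0,-1,0],[2,0,-1,0],[4,0,-1,0],[5.4,0,-1,0],[5.4,0,-1,0],[5.4,0,0.5,0],[5.4,0,1.4,0],[5.4,0,1.4,0],[5.4,0,1.4,0]]]'
python3 -m crank '[[[-0.6,0,0,0],[-1.2,0,0,0],[-1.8,0,0,0],[-2.2,0,0,0]]]'; python3 -m crank '[[[-0.6,0,0,0],[-1.2,0,0,0],[-1.8,0,0,0],[-2.4,0,0,0],[-3,0,0,0]]]'
python3 - <<'E'
from h import *
s=arm.get_state(); print((s["eef_pos"][:2]-O)@U,(s["eef_pos"][:2]-O)@V, s["force"])
print(front()[2])
E
```

```text
t: 10.32
eef_pos: [0.4163, 0.1998, 0.0901]
ee_rot: [3.141, 0.001, -3.016]
force: [0.9, -0.6, -0.1]
width: 0.0003
gripper_force: 0.0
t: 10.82
eef_pos: [0.4712, 0.2063, 0.0893]
ee_rot: [-3.141, -0.0, -3.017]
force: [-3.2, 0.9, 2.0]
width: 0.0004
gripper_force: 1.5
t: 11.45
eef_pos: [0.5455, 0.2157, 0.0893]
ee_rot: [-3.141, -0.0, -3.016]
force: [-3.7, 0.3, 0.6]
width: 0.0003
gripper_force: 1.6
-0.2063668287598072 0.1011282358316623 [-3.69270398  0.26503732  0.56782451]
[(np.float64(-0.16), 26), (np.float64(-0.15), 340), (np.float64(-0.13), 41), (np.float64(-0.12), 32)]
```

```bash
python3 -m crank '[[[-0.25,0,0,0],[-0.5,0,0,0],[-0.6,0,0,0]]]'; python3 -m crank '[[[-0.1,0,0,0],[-0.2,0,0,0]]]'; python3 -m crank '[[[-0.05,0,0,0],[-0.1,0,0,0],[-0.1,0,0,0]]]'
python3 - <<'E'
from h import *
s=arm.get_state(); print((s["eef_pos"][:2]-O)@U,(s["eef_pos"][:2]-O)@V, s["force"])
E
```

```text
t: 11.88
eef_pos: [0.5595, 0.2176, 0.0894]
ee_rot: [-3.142, -0.0, -3.016]
force: [-2.7, 0.6, 0.5]
width: 0.0002
gripper_force: 1.3
t: 12.12
eef_pos: [0.5621, 0.2178, 0.0893]
ee_rot: [-3.141, -0.004, -3.016]
force: [-18.2, 3.8, 10.5]
width: 0.0005
gripper_force: 9.0
t: 12.5
eef_pos: [0.562, 0.2178, 0.0893]
ee_rot: [-3.141, -0.007, -3.016]
force: [-22.2, 3.6, 13.0]
width: 0.0005
gripper_force: 11.1
-0.18965280099501958 0.10109026915673802 [-22.20289869   3.55247225  12.9968957 ]
```

```bash
python3 -m crank '[[[0.8,0,0,0],[0.8,0,-1.2,0],[0.8,0,-2.6,0],[0.8,-2,-2.6,0],[0.2,-4,-2.6,0],[-0.8,-6,-2.6,0],[-1.4,-8.1,-2.6,0],[-1.4,-8.1,-2.6,0],[-1.4,-8.1,-2.6,0]]]'
python3 - <<'E'
from h import *
s=arm.get_state(); print((s["eef_pos"][:2]-O)@U,(s["eef_pos"][:2]-O)@V, s["force"],go(s,ch(-.150,-.1025,.084),-172.7))
p,L,f=front(); print(f, front(yl=(-.2,-.01))[2])
s=arm.get_state();p,d=arm.grab_frame("wrist"); cv2.imwrite("pics/w3.png",p[:,:,::-1]); W=cloud("wrist",d,s)
X=np.c_[((W[d>0][:,:2]-O)@U),((W[d>0][:,:2]-O)@V),W[d>0][:,2]]
for n,a,b in(("R",-.2,-.01),("L",.03,.2)):
    q=X[(X[:,2]>.13)&(X[:,2]<.155)&(X[:,0]<-.15)&(X[:,0]>-.23)&(X[:,1]>a)&(X[:,1]<b)]; print(n,len(q),np.percentile(q,[3,50,97],0).round(3).tolist())
E
```

```text
t: 13.62
eef_pos: [0.6273, 0.0216, 0.1545]
ee_rot: [-3.142, 0.001, -3.017]
force: [-0.7, 0.6, 1.0]
width: 0.0006
gripper_force: 0.0
-0.1498495688380583 -0.10174027894910019 [-0.67912381  0.64509074  1.03799627] (array([0.627, 0.021, 0.084]), array([ 0.01, -0.03,  2.82]), np.float64(-0.03148150361492981))
[(np.float64(-0.14), 458), (np.float64(-0.13), 69)] [(np.float64(-0.14), 322), (np.float64(-0.13), 50)]
R 4347 [[-0.178, -0.15, 0.142], [-0.173, -0.098, 0.146], [-0.152, -0.045, 0.147]]
L 1665 [[-0.178, 0.05, 0.141], [-0.171, 0.056, 0.146], [-0.152, 0.078, 0.147]]
```

View pics/w3.png

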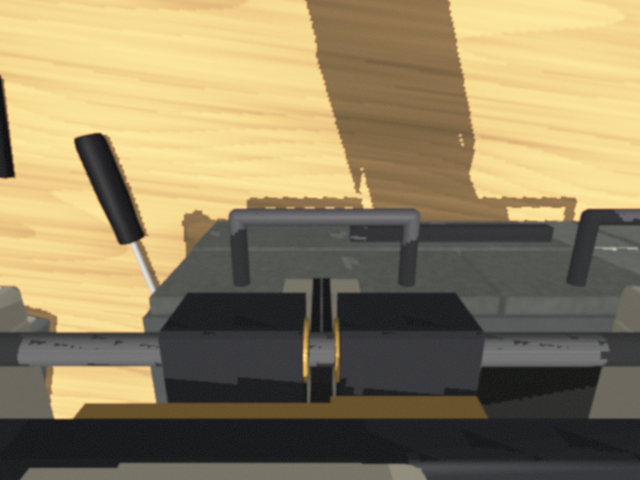

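The left drawer is shut: both fronts sit in line and both handles are at chest x ≈ -0.173. The fingers at (320,290) px are above the gap behind the right handle, so I'll lower them into it.

```bash
python3 -m crank '[[[0,0,0.7,0],[0,0,1.3,0],[0,0,1.9,0],[0,0,2.6,0],[0,0,2.7,0],[0,0,2.7,0]]]'; python3 -m crank '[[[0.3,0,0,0],[0.6,0,0,0],[1,0,0,0],[1.4,0,0,0]]]'
python3 - <<'E'
from h import *
s=arm.get_state(); print((s["eef_pos"][:2]-O)@U,(s["eef_pos"][:2]-O)@V, s["force"]); print(front()[2],front(yl=(-.2,-.01))[2])
E
```

```text
t: 14.52
eef_pos: [0.6271, 0.0219, 0.0868]
ee_rot: [-3.141, -0.0, -3.016]
force: [-0.3, -0.2, -0.3]
width: 0.0006
gripper_force: 0.0
t: 15.02
eef_pos: [0.5921, 0.0176, 0.0876]
ee_rot: [3.141, 0.001, -3.016]
force: [3.0, 0.6, 1.1]
width: 0.0001
gripper_force: 1.5
-0.18530943092317806 -0.10123421965765149 [2.95601395 0.60629712 1.13962082]
[(np.float64(-0.14), 478), (np.float64(-0.13), 58)] [(np.float64(-0.17), 197), (np.float64(-0.16), 59), (np.float64(-0.14), 27), (np.float64(-0.13), 22)]
```

```bash
python3 -m crank '[[[0.5,0,0,0],[1.1,0,0,0],[1.7,0,0,0],[2.3,0,0,0],[2.9,0,0,0],[3.5,0,0,0],[3.9,0,0,0],[4.2,0,0,0],[4.4,0,0,0],[4.5,0,0,0],[4.5,0,0,0]]]'
python3 - <<'E'
from h import *
s=arm.get_state(); print((s["eef_pos"][:2]-O)@U,(s["eef_pos"][:2]-O)@V, s["force"]); print(front()[2])
p,L,f=front(yl=(-.2,-.01));print(f); q=L[(L[:,2]>.09)&(L[:,2]<.13)&(L[:,1]>-.19)&(L[:,1]<-.02)&(L[:,0]<-.2)&(L[:,0]>-.35)];print(np.percentile(q[:,0],[10,30,50]))
E
```

```text
t: 16.5
eef_pos: [0.4802, 0.0035, 0.0867]
ee_rot: [3.142, -0.001, -3.016]
force: [0.8, 0.6, 0.9]
width: 0.0001
gripper_force: 0.5
-0.2980817916854712 -0.10105267151138492 [0.83820526 0.5691968  0.89840797]
[(np.float64(-0.14), 465), (np.float64(-0.13), 71)]
[(np.float64(-0.28), 230), (np.float64(-0.25), 27), (np.float64(-0.24), 35), (np.float64(-0.23), 33), (np.float64(-0.22), 31), (np.float64(-0.21), 42), (np.float64(-0.2), 40), (np.float64(-0.19), 32), (np.float64(-0.18), 32), (np.float64(-0.17), 63), (np.float64(-0.16), 77), (np.float64(-0.15), 71), (np.float64(-0.14), 64), (np.float64(-0.13), 72), (np.float64(-0.12), 44)]
[-0.27362454 -0.27260715 -0.27196486]
```

```bash
python3 -m crank '[[[0.15,0,0,0],[0.15,0,0,0],[-0.15,0,0,0],[-0.15,0,0,0],[-0.15,0,-1,0],[-0.15,0,-2,0],[-0.15,0,-3.5,0],[-0.15,0,-4.5,0]]]'
python3 -m crank '[[[0,-2,0,0.5],[-0.5,-4,0,1],[-1,-6,0,1.44],[-1.5,-8,0,1.44],[-2,-10,0,1.44],[-2.5,-11.5,0,1.44],[-2.9,-12.9,0,1.44],[-2.9,-12.9,0,1.44],[-2.9,-12.9,0,1.44]]]' 0
python3 - <<'E'
from h import *
s=arm.get_state();p,d=arm.grab_frame("wrist"); W=cloud("wrist",d,s); w=W[d>0]
print(s["eef_pos"],np.degrees(s["ee_rot"]))
m=w[(w[:,2]>.116)&(w[:,2]<.13)&(abs(w[:,0]-.598)<.06)&(abs(w[:,1]+.306)<.06)]
print(len(m),m.mean(0)if len(m) else 0)
if len(m)>20: print(cv2.minAreaRect((m[:,:2]*1000).astype(np.float32)),np.median(m[:,2]))
m=w[(w[:,2]>.007)&(w[:,2]<.017)&(abs(w[:,0]-.598)<.06)&(abs(w[:,1]+.306)<.06)]; print(cv2.minAreaRect((m[:,:2]*1000).astype(np.float32)))
print(front(yl=(-.2,-.01))[2][:2]); cv2.imwrite("pics/w4.png",p[:,:,::-1])
E
```

```text
t: 17.6
eef_pos: [0.4846, 0.004, 0.201]
ee_rot: [3.141, 0.001, -3.016]
force: [-0.1, 0.1, -0.8]
width: 0.0005
gripper_force: 0.0
t: 18.73
eef_pos: [0.5962, -0.3067, 0.1988]
ee_rot: [3.141, -0.001, 3.141]
force: [-0.2, 0.4, -0.1]
width: 0.0843
gripper_force: 0.0
[ 0.59618264 -0.30667112  0.19881419] [ 1.79969895e+02 -6.90448642e-02  1.79965601e+02]
2912 [ 0.5948044  -0.30444499  0.1230509 ]
((596.5562133789062, -304.4530944824219), (32.74592971801758, 53.95125961303711), 1.0620335340499878) 0.12332264969030839
((595.8512573242188, -304.2733154296875), (89.06184387207031, 90.3268814086914), 0.8909035325050354)
[(np.float64(-0.28), 385), (np.float64(-0.26), 27)]
```

View pics/w4.png

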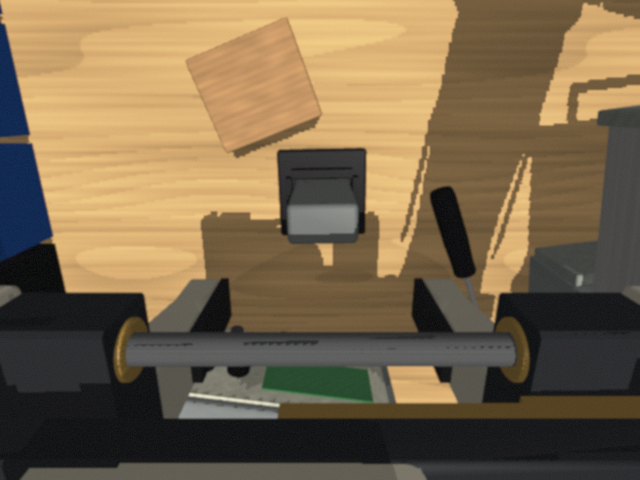

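Viewed from above, the meter's top is at (322,210) px, in the dock between the open fingers. The carton at (255,85) px is clear. I'll descend to grasp high on the meter, then lift.

```bash
python3 -m crank '[[[0,0.09,1.5,-0.2],[0,0.09,3,-0.2],[0,0.09,4.5,-0.2],[0,0.09,5.6,-0.2],[0,0.09,6.35,-0.2],[0,0.09,6.35,-0.2]]]'; python3 -m crank '[[[0,0,0,0],[0,0,0,0],[0,0,0,0],[0,0,0,0],[0,0,0,0]]]' 1 20;  python3 -m crank '[[[0,0,-0.4,0],[0,0,-1,0],[0,0,-1.6,0],[0,0,-2,0]]]'
```

```text
t: 19.58
eef_pos: [0.596, -0.3039, 0.0398]
ee_rot: [3.141, -0.002, -3.124]
force: [0.8, -0.0, 0.1]
width: 0.0874
gripper_force: 0.0
t: 20.2
eef_pos: [0.597, -0.3049, 0.0412]
ee_rot: [-3.141, 0.001, -3.124]
force: [-0.1, 0.2, 2.1]
width: 0.0538
gripper_force: 20.0
t: 20.7
eef_pos: [0.5972, -0.3048, 0.0924]
ee_rot: [-3.141, 0.002, -3.124]
force: [0.2, 0.6, -3.5]
width: 0.054
gripper_force: 20.0
```

```bash
python3 -m crank '[[[0,0.8,0,0],[0.2,1.8,0,0],[1,2.8,0,0],[2,3.6,0,0],[2.8,3.85,0,0],[2.8,3.85,0.8,0],[2.8,3.85,1.6,0],[2.8,3.85,2.2,0],[2.8,3.85,2.35,0],[2.8,3.85,2.4,0],[2.8,3.85,2.4,0]]]'; python3 -m crank '[[[0,0,0.05,0],[0,0,0.1,0],[0,0,0.1,0]]]'
```

```text
t: 22.08
eef_pos: [0.5255, -0.2097, 0.0312]
ee_rot: [-3.141, 0.001, -3.124]
force: [-0.3, 0.3, -3.0]
width: 0.0537
gripper_force: 20.0
t: 22.45
eef_pos: [0.5254, -0.2099, 0.029]
ee_rot: [-3.141, 0.001, -3.124]
force: [-1.6, 1.0, 4.2]
width: 0.0538
gripper_force: 20.0
```

```bash
python3 -m crank '[[[0,0,0,0],[0.3,0,0,0],[0.6,0,-0.03,0],[0.9,0,-0.03,0],[1.2,0,0,0],[1.5,0,0.06,0],[1.79,0,0.14,0],[2.07,0,0.26,0],[2.33,0,0.39,0],[2.59,0,0.54,0]]]' 1 5
python3 - <<'E'
from h import *
p,d=arm.grab_frame("side"); cv2.imwrite("pics/s5.png",p[120:320,300:560,::-1].repeat(3,0).repeat(3,1))
E
```

```text
t: 23.7
eef_pos: [0.4597, -0.2107, 0.0144]
ee_rot: [3.142, -0.0, -3.124]
force: [0.0, -0.9, -0.3]
width: 0.0536
gripper_force: 5.0
```

View pics/s5.png

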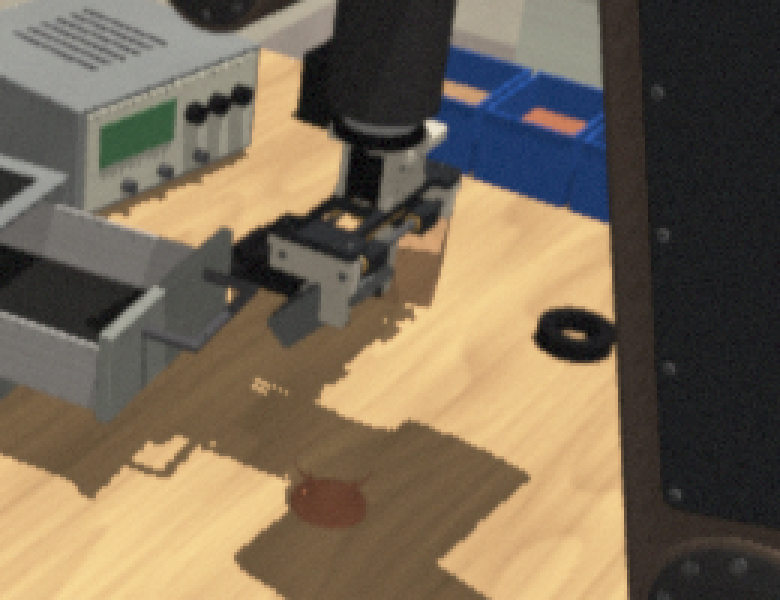

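The picture shows the meter, at about (295,315) px, tilted roughly 45° with its foot towards the chest, as planned. I'll continue the arc.

```bash
python3 -m crank '[[[0.24,0,0.18,0],[0.46,0,0.38,0],[0.67,0,0.6,0],[0.86,0,0.85,0],[1.03,0,1.1,0],[1.17,0,1.36,0],[1.29,0,1.62,0],[1.36,0,1.8,0],[1.4,0,1.95,0],[1.4,0,1.98,0]]]'
python3 - <<'E'
from h import *
p,d=arm.grab_frame("side"); r=arm.trace("meter","side")
C=cloud("side",d)
for x in r[:2]:
    m=x["mask"]&(d>0); print(x["score"],np.percentile(C[m],[3,50,97],0).round(3).tolist())
E
```

```text
t: 25.0
eef_pos: [0.4252, -0.2114, -0.035]
ee_rot: [3.142, -0.0, -3.124]
force: [-0.8, -0.1, -0.5]
width: 0.0539
gripper_force: 5.0
0.56 [[0.465, -0.072, 0.085], [0.583, 0.006, 0.109], [0.709, 0.113, 0.158]]
```

```bash
python3 -m crank '[[[0.01,0,0.06,0],[0.01,0,0.06,0]]]' 1 3; python3 -m crank '[[[0,0,0,0],[0,0,0,0],[0,0,0,0],[0,0,-1,0],[0,0,-2.5,0],[0,0,-4.5,0],[-1.2,0,-5,0],[-1.2,0,-5,0]]]' 0.05
python3 - <<'E'
from h import *
s=arm.get_state();p,d=arm.grab_frame("wrist"); W=cloud("wrist",d,s); w=W[d>0]
print(s["eef_pos"],np.degrees(s["ee_rot"]))
m=w[(w[:,2]>.024)&(w[:,2]<.045)&(abs(w[:,0]-.455)<.09)&(abs(w[:,1]+.21)<.07)]
print(len(m),m.mean(0),np.percentile(m[:,2],[5,50,95]),cv2.minAreaRect((m[:,:2]*1000).astype(np.float32)))
cv2.imwrite("pics/w6.png",p[:,:,::-1])
E
```

```text
t: 25.35
eef_pos: [0.4253, -0.2114, -0.0363]
ee_rot: [-3.142, 0.0, -3.124]
force: [-0.4, -0.3, -1.7]
width: 0.0538
gripper_force: 3.0
t: 26.35
eef_pos: [0.4577, -0.211, 0.0903]
ee_rot: [-3.141, 0.004, -3.124]
force: [-0.8, 0.2, -0.2]
width: 0.0832
gripper_force: 0.0
[ 0.45770421 -0.21102056  0.09032033] [-179.96087831    0.22993193 -178.96665171]
11275 [ 0.45113941 -0.2096104   0.0346382 ] [0.03178774 0.03456664 0.03784934] ((455.759765625, -209.51708984375), (109.45980834960938, 54.098060607910156), 0.9856362342834473)
```

View pics/w6.png

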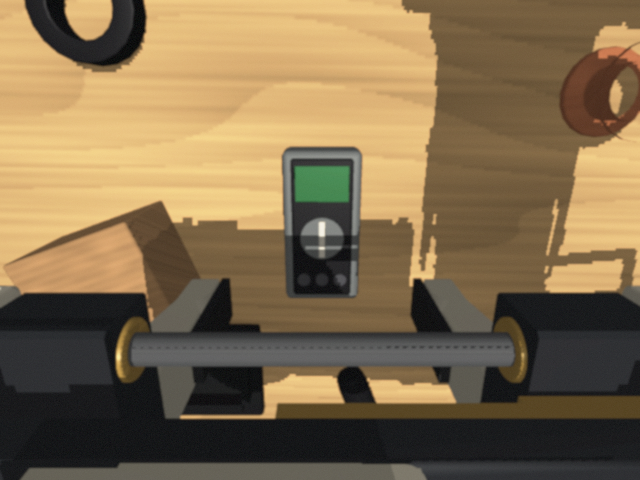

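The meter lies flat at (322,222) px with its face up and the gripper clear of it. Its measured mid is (0.456, -0.2095), with its top at about 34 mm. Regrasping now.

```bash
python3 -m crank '[[[0.08,0.06,1.5,0],[0.08,0.06,3,0],[0.08,0.06,4.2,0],[0.08,0.06,4.8,0],[0.08,0.06,4.8,0],[0.08,0.06,4.8,0]]]' 0; python3 -m crank '[[[0,0,0,0],[0,0,0,0],[0,0,0,0],[0,0,0,0],[0,0,0,0]]]' 1 25;  python3 -m crank '[[[0,0,-0.5,0],[0,0,-2,0],[0,0,-4,0],[0,0,-6,0],[0,0,-8,0],[0,0,-8,0],[0,0,-8,0]]]'
python3 - <<'E'
from h import *
s=arm.get_state(); print(s["eef_pos"])
p,d=arm.grab_frame("wrist"); W=cloud("wrist",d,s); X=np.c_[((W[d>0][:,:2]-O)@U),((W[d>0][:,:2]-O)@V),W[d>0][:,2]]
p,d=arm.grab_frame("top"); C=cloud("top",d); Y=np.c_[((C[d>0][:,:2]-O)@U),((C[d>0][:,:2]-O)@V),C[d>0][:,2]]
for n,Z in(("w",X),("t",Y)):
    f=Z[(Z[:,2]>.152)&(Z[:,2]<.168)&(Z[:,0]<-.2)&(Z[:,0]>-.3)&(Z[:,1]<0)&(Z[:,1]>-.21)]
    b=Z[(abs(Z[:,2]-.144)<.008)&(Z[:,0]<-.29)&(Z[:,0]>-.34)&(Z[:,1]<-.03)&(Z[:,1]>-.18)]
    for q in(f,b):
        if len(q)>20: print(n,len(q),np.percentile(q,[3,50,97],0).round(4).tolist())
E
```

```text
t: 27.15
eef_pos: [0.4529, -0.2094, -0.0311]
ee_rot: [-3.142, -0.0, -3.124]
force: [0.0, 1.1, 0.1]
width: 0.0877
gripper_force: 0.0
t: 27.78
eef_pos: [0.4531, -0.2095, -0.0311]
ee_rot: [-3.141, 0.0, -3.124]
force: [-1.2, -0.3, 4.2]
width: 0.0541
gripper_force: 25.0
t: 28.65
eef_pos: [0.4521, -0.209, 0.1683]
ee_rot: [3.141, -0.0, -3.125]
force: [-0.8, 0.7, -3.1]
width: 0.0535
gripper_force: 25.0
[ 0.45212935 -0.20902198  0.16834786]
w 1555 [[-0.323, -0.1527, 0.1406], [-0.3185, -0.1401, 0.1455], [-0.3009, -0.1115, 0.1473]]
t 143 [[-0.2739, -0.069, 0.1527], [-0.2683, -0.037, 0.1584], [-0.2619, -0.0054, 0.1648]]
t 78 [[-0.3205, -0.0717, 0.1394], [-0.312, -0.0538, 0.1439], [-0.2917, -0.0468, 0.1497]]
```

```bash
python3 - <<'E'
from h import *
s=arm.get_state()
for z in(.168,.06): print(go(s,ch(-.1955,-.1025,z),-172.7))
E
```

```text
(array([0.582, 0.015, 0.168]), array([-5.37,  8.88, -0.04]), np.float64(-1.2636393098941483))
(array([0.582, 0.015, 0.06 ]), array([-5.38,  8.87,  4.28]), np.float64(-1.2636393098941483))
```

```bash
python3 -m crank '[[[-0.4,0.8,0,0],[-1.2,2.2,0,-0.4],[-2.2,3.7,0,-0.8],[-3.2,5.2,0,-1.26],[-4.2,6.7,0,-1.26],[-4.9,8,0,-1.26],[-5.37,8.87,0,-1.26],[-5.37,8.87,0,-1.26],[-5.37,8.87,0,-1.26],[-5.37,8.87,0,-1.26]]]'
python3 - <<'E'
from h import *
s=arm.get_state(); print(go(s,ch(-.1955,-.1025,.0549),-172.7),np.degrees(s["ee_rot"]))
p,d=arm.grab_frame("wrist"); W=cloud("wrist",d,s); X=np.stack([((W[...,:2]-O)@U),((W[...,:2]-O)@V),W[...,2]],-1); ok=d>0
Z=X[ok]
f=Z[(Z[:,2]>.150)&(Z[:,2]<.168)&(Z[:,0]<-.2)&(Z[:,0]>-.3)&(Z[:,1]<0.01)&(Z[:,1]>-.22)]
print(np.percentile(f,[1,50,99],0).round(4).tolist())
m=Z[(Z[:,2]>.21)&(Z[:,2]<.245)&(Z[:,0]<-.16)&(abs(Z[:,1]+.1)<.045)]; print(len(m),np.percentile(m,[1,50,99],0).round(4).tolist())
cv2.imwrite("pics/w7.png",p[:,:,::-1])
E
```

```text
t: 30.0
eef_pos: [0.5829, 0.0138, 0.1686]
ee_rot: [-3.141, -0.0, -3.015]
force: [0.1, 0.1, -3.6]
width: 0.0536
gripper_force: 25.0
(array([0.582, 0.015, 0.055]), array([0.02, 0.06, 4.55]), np.float64(-0.011339824205663263)) [-1.79994077e+02 -2.61940052e-02 -1.72756699e+02]
[[-0.2757, -0.1949, 0.1572], [-0.2702, -0.0978, 0.1594], [-0.264, -0.0009, 0.161]]
27403 [[-0.2466, -0.1423, 0.2132], [-0.2135, -0.1027, 0.2341], [-0.1611, -0.0626, 0.2431]]
```

View pics/w7.png

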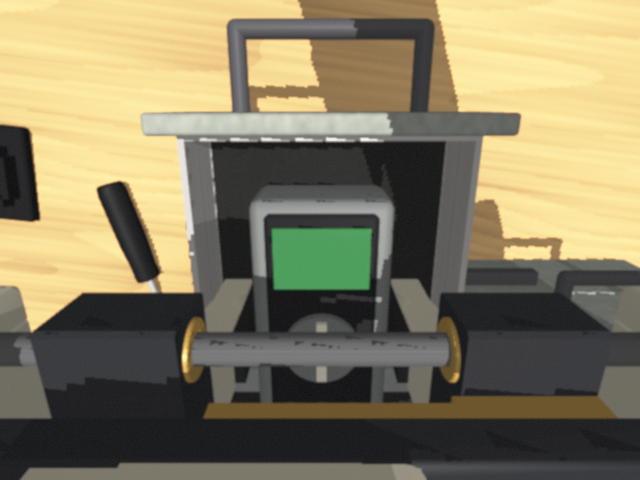

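The meter is level over the open drawer, with its end at row 190 px inside the front panel at row 125. Clearances are about 15 mm at each end and well over that at the sides. Lowering gently.

```bash
python3 -m crank '[[[0,0,0.7,0],[0,0,1.5,0],[0,0,2.3,0],[0,0,3.1,0],[0,0,3.7,0],[0,0,4.1,0],[0,0,4.3,0],[0,0,4.35,0],[0,0,4.35,0]]]'; python3 -m crank '[[[0,0,0.05,0],[0,0,0.1,0],[0,0,0.1,0]]]'; python3 -m crank '[[[0,0,0.04,0],[0,0,0.04,0]]]'
```

```text
t: 31.18
eef_pos: [0.5837, 0.0147, 0.0604]
ee_rot: [3.142, 0.001, -3.014]
force: [-0.9, 0.6, -3.0]
width: 0.0535
gripper_force: 25.0
t: 31.55
eef_pos: [0.5833, 0.0147, 0.0574]
ee_rot: [-3.142, -0.0, -3.014]
force: [-0.0, 0.4, -2.9]
width: 0.0535
gripper_force: 25.0
t: 31.8
eef_pos: [0.5833, 0.0147, 0.0563]
ee_rot: [3.142, -0.0, -3.014]
force: [-0.0, -1.2, -2.4]
width: 0.054
gripper_force: 25.0
```

```bash
python3 -m crank '[[[0,0,0.03,0],[0,0,0.04,0],[0,0,0.04,0]]]'; python3 -m crank '[[[0,0,0.03,0],[0,0,0.04,0],[0,0,0.04,0]]]'
```

```text
t: 32.17
eef_pos: [0.5834, 0.0146, 0.0554]
ee_rot: [3.142, -0.0, -3.014]
force: [0.7, -0.2, -2.7]
width: 0.0537
gripper_force: 25.0
t: 32.55
eef_pos: [0.5836, 0.0147, 0.0549]
ee_rot: [-3.142, 0.001, -3.014]
force: [-2.1, 0.6, 3.4]
width: 0.0538
gripper_force: 25.0
```

```bash
python3 -m crank '[[[0,0,0,0],[0,0,0,0]]]' 1 3; python3 -m crank '[[[0,0,0,0],[0,0,0,0],[0,0,0,0],[0,0,0,0],[0,0,-0.5,0],[0,0,-1.5,0],[0,0,-3,0],[0,0,-4.5,0],[0,0,-6,0],[0,0,-6.5,0],[0,0,-6.5,0]]]' 0.2
python3 - <<'E'
from h import *
s=arm.get_state(); p,d=arm.grab_frame("wrist"); W=cloud("wrist",d,s); Z=np.c_[((W[d>0][:,:2]-O)@U),((W[d>0][:,:2]-O)@V),W[d>0][:,2]]
m=Z[(Z[:,2]>.108)&(Z[:,2]<.13)&(Z[:,0]<-.1)&(Z[:,0]>-.26)&(abs(Z[:,1]+.1)<.06)]
print(len(m),np.percentile(m,[1,50,99],0).round(4).tolist()); cv2.imwrite("pics/w8.png",p[:,:,::-1])
f=Z[(Z[:,2]>.150)&(Z[:,2]<.168)&(Z[:,0]<-.2)&(Z[:,0]>-.3)&(Z[:,1]<0.01)&(Z[:,1]>-.22)]; print(np.percentile(f,[1,50,99],0).round(4).tolist())
E
```

```text
t: 32.8
eef_pos: [0.5837, 0.0147, 0.0548]
ee_rot: [-3.142, 0.001, -3.014]
force: [-1.6, -0.4, 4.1]
width: 0.054
gripper_force: 3.0
t: 34.17
eef_pos: [0.5837, 0.0148, 0.2181]
ee_rot: [3.141, 0.002, -3.014]
force: [-0.3, -0.2, -0.6]
width: 0.07
gripper_force: 0.0
8529 [[-0.2455, -0.1281, 0.1153], [-0.1973, -0.102, 0.1206], [-0.1392, -0.0756, 0.1255]]
[[-0.2754, -0.1949, 0.1575], [-0.2698, -0.0982, 0.1594], [-0.2641, -0.0008, 0.1611]]
```

```bash
python3 -m crank '[[[1.5,-1,-2,0],[3,-3,-2,0],[4,-5,-2,0],[5,-7,-2,0],[5,-9,-2,0],[5,-11,-2,0],[5,-12,-2,0],[5,-12,-2,0],[5,-12,-2,0]]]'
python3 - <<'E'
from h import *
print(front()[2]); a=arm
p,d=arm.grab_frame("top"); C=cloud("top",d)
for th in("carton","spool","tape","driver","mug","jar","bin","meter"):
    for x in arm.trace(th,"top")[:1]:
        m=x["mask"]&(d>0);q=C[m];t=q[q[:,2]>np.percentile(q[:,2],95)-.006]; print(th,np.round(cv2.minAreaRect((t[:,:2]*1000).astype(np.float32))[0]),q[:,2].max().round(3),round(x["score"],2))
cv2.imwrite("pics/t9.png",p[:,:,::-1])
E
```

```text
t: 35.35
eef_pos: [0.497, -0.2983, 0.2657]
ee_rot: [3.141, -0.002, -3.015]
force: [-0.2, 0.6, -0.4]
width: 0.0702
gripper_force: 0.0
[(np.float64(-0.14), 464), (np.float64(-0.13), 59)]
carton [ 469. -333.] 0.393 0.78
spool [565.   9.] 0.167 0.73
tape [ 318. -364.] 0.03 0.9
mug [346. 438.] 0.098 0.88
jar [718.  86.] 0.224 0.71
meter [589.  13.] 0.132 0.68
```

View pics/t9.png

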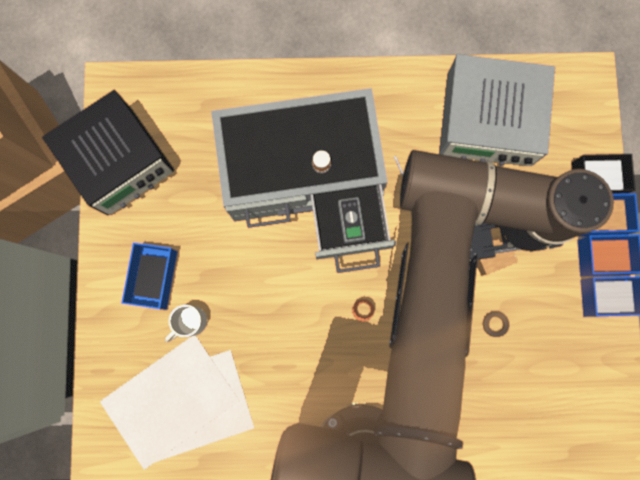

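The top view shows the meter face up in the right drawer at (352,220) px. The left drawer is shut at (275,215), and the jar, mug, tape and spool are where they were. The arm is clear of everything, so I'm handing in.

```bash
python3 -c "
from station import arm
print(arm.job_done())"
```

```text
the job is handed in; nothing more can be done
None
```

The job is handed in, verdict not shown: left drawer shut, right drawer about 145 mm out, and the meter laid on the bench, released, regrasped and set down gently face up in the right drawer, at about 35 of the 72 s; two early push attempts passed over the left drawer because the real fingertips sit about 38 mm above the reported TCP, and in the last view the jar, mug, tape and spool had not moved, while the carton, driver and bin were not re-measured.

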